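# Secure the rotator drum with its R-clip

### The arm

A 7-joint arm with a two-finger parallel gripper is mounted at the origin on a cart in front of the work surface, level with it; the furniture and walls round the work are solid. World frame = base frame: x ahead of the robot, y to its left, z up, the work surface at z = 0. Lengths are in m, angles in rad, forces in N, time in s.
With the tool pointing down it reaches from about 0.4 to 0.9 m from the base axis. Payload 5.6 kg.
Tool frame: the origin (TCP) lies midway between the tips of the shut fingers; the grasp point (between the pads) lies 19 mm behind it; y points along the fingers, x is the direction in which the jaws open and shut, and the axes are right-handed (so a half turn about y gives the same grasp; the last joint's range is limited). The gripper opens to 92 mm and grips with 3 to 60 N. Pads are 20 mm wide; open, the fingers measure 128 mm over their backs; the gripper's body (75 mm by 189 mm) begins 69 mm behind the grasp point.
Start: joints at [-1.337, 0.468, -0.012, 1.603, 0.006, 1.071, -0.056], TCP at [0.178, 0.625, 0.215] pointing down, gripper open.
Joint ranges: [-2.53, 2.53], [-0.31, 2.02], [-1.57, 1.55], [0.28, 2.44], [-1.29, 4.43], [0.15, 1.84], [-2.92, 2.92]. Speed limits (rad/s): [2.57, 2.57, 3.14, 3.14, 3.14, 3.14, 3.14].

### API

Orientations are given as a 3x3 rotation matrix whose columns are the frame's x, y, z axes.
In Python, from rig import r, optics gives the robot as it stands.
- The arm moves only by the tool step_arm, never from a script. Its argument "series" is text: rows parted by semicolons, each of 5 numbers parted by spaces: the shift along the tool's x, y, z in cm, then the turn about the tool's y in degrees, then the gripper command: -1 is fully open, 1 is shut, values between are in proportion. A call has 1 to 12 rows; each row is the pose to reach, as a shift and turn from the pose commanded when the call began, along the tool's axes at that moment; what a row does not reach only later rows make up. A row lasts 1/12 s, in which the tool goes at most 41.7 mm and 7.16 degrees, less where a joint would pass 70% of its speed; a pose out of reach is approached as far as the arm can. A call with a gripper value outside its range is refused whole. The fingers move at their own pace and stop on an object; the grip force is fixed at half the most. Time passes only in rows, so rows that repeat a pose let the fingers close. It gives the time, the measured TCP pose, the force and the opening at its end, in the units of the state.
- r.observe(): the state, without advancing time (a new reading comes with each control period).
- optics.capture(name): name is "scene" or "side" or "wrist"; returns a dict with "img" (480x640x3 uint8, red, green, blue), "depth" (480x640 float32, m along the optical axis (not along the pixel's ray), 0 where there is no reading), "fx", "fy", "cx", "cy" (pixels), "pose" (4x4, takes a point from camera to world coordinates). Camera axes: x right, y down, z forward; pixel columns grow to the right and rows downward; lengths in m; the calibration is good to about 2 mm. A picture is of the moment at which its call begins.
- r.finish_job(): hands the job in, once; it reports no verdict.
The state is a dict: "time_s": time; "q": joint angles; "dq": joint speeds; "joint_torque": joint torques, N m; "tool_pos": TCP position; "eef_rot": TCP orientation; "contact_force": force on the tool from outside, world axes, zero at the start; "wrist_torque": the same for the moment, N m; "width": finger opening in m.
Only numpy, scipy, OpenCV 4.12 (cv2) and the standard library are available. Lean on these libraries where they do the work, as an engineer would, in place of code of your own. Each camera call takes 0.05 s, during which the arm holds its last target. There are 200 camera calls.

### The job

The drum of the tube rotator has crept forward on its drive shaft and hides the shaft's cross-hole: push it gently, fully back against its stop (no harder than 40 N: it carries samples). Then take the R-clip with the red ring out of the clip block and push its straight leg all the way through the cross-hole, so that its bent leg rides over the shaft and snaps round it, and let go. Leave the blue clip in the block and do not shift anything else on the bench.

Things in the scene. Friction and masses are not known exactly. Their poses are not given: they have to be found in the camera images.
- rotator: Tube rotator, fixed: white motor housing (140 mm wide, 188 high) on a grey base plate, with a level steel drive shaft, 28 mm in diameter, that points at the robot and carries a white drum. Origin on the bench straight below the cross-hole; x along the shaft, away from the robot; z up. Shaft axis 125 mm above the bench; its free end at x = -16 mm. Base plate from x = 50 mm, housing from x = 145 mm.
- shaft_centre (a point): Centre of the cross-hole, on the shaft's axis; axes as the rotator. The hole is square to the shaft, straight through its 28 mm, round, 8 mm in diameter, its edge broken by 0.8 mm. Its upper mouth leans to the rotator's left (+y), 20 to 46 degrees from vertical; how far is not given: look or feel for it. The geared motor holds the shaft: it cannot be turned by hand.
- drum (a joint): How far the drum stands forward (towards the robot) of its rigid stop (m): 0 = fully back; starts at 0.012 to 0.022, hub over the hole; slides with 3 N. At 0, black hub (diameter 48 mm) x = 7 to 55 mm of the rotator; white disc (160) 55 to 65, front flat 34 to 50 mm off the axis; tube caps 60 mm off, 18 proud. Of the only three empty disc holes in a row, the middle one points as the hole's upper mouth.
- clip: R-clip to use: 6 mm steel wire, double ring dipped in red, 110 mm long, 80 g. Origin: tip of the straight leg (cut square, 1 mm chamfer); z up the leg to the ring; bent leg at +y; x square to the clip's plane. Straight leg z = 0 to 66 mm. Bent leg's wire centre (y, z mm): flared tip 19.5, 5.5; throat 11, 17; bow 17, 30; neck 7, 45. Starts upright in the block, tip 6 mm above the bench, leaning a few degrees at most.
- clip_ring (a point): Centre of the red ring (y = 10, z = 92 mm of the clip), axes as the clip. Ring 35 mm in outer diameter, 14 mm thick (along x); grip its flat sides or its rim; the last push may be given on its top (z = 109.5 mm).
- clip_seat (a point): Point of the straight leg, 30 mm from its tip, that lies at the cross-hole's centre when the clip is home (the bent leg may be on either side of the shaft, clip plane square to the shaft); axes as the clip.
- clip_leg (a joint): How far the bent leg is sprung away from the straight one (rad): 0 at rest, about 0.08 as its throat passes the widest part of the shaft; getting it over needs a push of some 8 to 15 N along the leg; it snaps back to about 0 when the clip is home. Beyond home the neck meets the shaft and stops the clip.
- clip_block: Grey plastic block, 52 x 150 x 46 mm on a 62 x 160 x 5 mm foot, fixed. Origin: centre of its underside; length along y. Two parking places, for clip tips at y = -46 and y = +26 mm: each a 9 mm hole for the straight leg and a 9.5 x 17 mm slot beside it (+y) for the bent leg, 40 mm deep. The red and the blue clip stand in them, either way round.
- blue_clip: A clip with a blue ring, alike in shape but of 8 mm wire (too thick for the hole), in the other slot of the block. Leave it there. Origin and axes as the red clip.
- bench_timer: Bystander: white bench timer, 62 x 68 x 20 mm, loose; origin at the centre of its underside. Leave alone.
- cuvette_tray: Bystander: cream tray of cuvettes, 100 x 165 x 39 mm, loose; origin at the centre of its underside. Leave alone.
- drop_dispenser: Bystander: drop dispenser with a white cone on a ribbed grey base, 48 mm wide, 98 high, loose; origin at the centre of its underside. Leave alone.
- marker: Bystander: blue marker lying on the bench, 12 mm thick, 144 long (along y), loose; origin under its middle. Leave alone.
Things that resemble listed ones, but are neither listed nor needed, are in the scene too. There is more than one size of the clip; the job needs the larger.

How it is judged:
On the way, in this order (a step that is already met when the one before it is completed fails the run):
1. the drum is fully back against its stop (value of joint drum below 0.0015 m), for 0.2 s.
2. the red clip's straight leg is through the shaft and the bent leg is sprung open over it (distance between clip_seat and shaft_centre below 0.022 m and value of joint clip_leg above 0.04 rad).
At the end, for the whole second after the job is handed in: The drum is within 3 mm of its stop; the red clip is home: the middle of the shaft within 4 mm of the point 30 mm up its straight leg, its plane square to the shaft within 11 degrees, the bent leg snapped back round the shaft (open less than 0.03 rad), the clip at rest and let go (value of joint drum below 0.003 m and distance between clip_seat and shaft_centre below 0.004 m and angle between the x axis of clip and the x axis of rotator, either way round below 0.2 rad and value of joint clip_leg below 0.03 rad and linear speed of clip below 0.02 m/s); the robot touches nothing.
It fails at once if the fingers press on the rotator or its drum with more than 40 N (contact force between the fingers and rotator above 40 N).
It fails at once if the blue clip is pulled up or shifted by more than 25 mm (distance of blue_clip from where it was at the start of the episode above 0.025 m).
It fails at once if a bystander on the bench is shifted by more than 25 mm (distance of any of bench_timer, cuvette_tray, drop_dispenser, marker from where it was at the start of the episode above 0.025 m).
It also fails if it takes over 64 s, if anything falls off the work surface, if the arm or the gripper's body presses on something with over 40 N, if the wrist force passes 120 N, or if a joint passes its speed limit or range.

## Working session

There is one attempt and no reset: what is moved stays moved. The work goes in short steps, Python scripts to look and compute and a tool call to move; the robot and the scene stay as the last step left them, time stands still between calls to the robot, and variables do not carry over. Pictures are saved under pics/ and viewed, about 8 in all and at most 12, crops included, and the job is handed in when it is done.

Besides the shell and the picture viewer there is one more tool, called after "Call:" as a command line: name --argument value ..., lists and objects as JSON in quotes. step_arm: Moves the arm, as the interface text tells. Its arguments: {"type":"object","properties":{"series":{"type":"string"}},"required":["series"]}

```bash
ls; mkdir -p pics; cat > h.py <<'E'
import numpy as np, cv2
from rig import r, optics
def cap(n, f=None):
    c=optics.capture(n)
    if f: cv2.imwrite('pics/'+f, c['img'][:,:,::-1]); np.savez('pics/'+f[:-4], **c)
    return c
def pts(c):
    v,u=np.mgrid[:480,:640]; d=c['depth']
    P=np.stack([(u-c['cx'])/c['fx']*d,(v-c['cy'])/c['fy']*d,d],-1)
    return P@c['pose'][:3,:3].T+c['pose'][:3,3]
E
python3 - <<'E'
from h import *
np.set_printoptions(precision=4,suppress=True)
s=r.observe(); print(s['tool_pos'],s['eef_rot'],s['width'],s['contact_force'],s['time_s'])
a=[cap(n,n+'0.png') for n in ('scene','side','wrist')]
for c in a: print(c['pose'],c['fx'],c['cx'],c['cy'])
E
```

```text
pics
[0.1776 0.6247 0.2137] [[ 0.2734 -0.0003 -0.9619]
 [ 0.9619 -0.0017  0.2734]
 [-0.0017 -1.     -0.0002]] 0.09163350540745623 [-0.0603  0.1222 -0.5354] 0.0
[[-0.5265 -0.4196  0.7395 -0.1656]
 [-0.8502  0.2679 -0.4532  0.3887]
 [-0.008  -0.8673 -0.4978  0.5639]
 [ 0.      0.      0.      1.    ]] 494.54756231211553 328.00672530860993 241.5781359420821
[[ 0.9574 -0.1907  0.2166  0.2849]
 [-0.288  -0.5806  0.7616 -0.9038]
 [-0.0195 -0.7915 -0.6108  0.8026]
 [ 0.      0.      0.      1.    ]] 554.3121342369407 319.92086636165766 240.5579319268791
[[ 0.2741  0.929   0.2487  0.1073]
 [ 0.9617 -0.2646 -0.0716  0.6437]
 [-0.0007  0.2589 -0.9659  0.3842]
 [ 0.      0.      0.      1.    ]] 418.8116317306826 317.0472930633802 233.54337105523777
```

View pics/scene0.png

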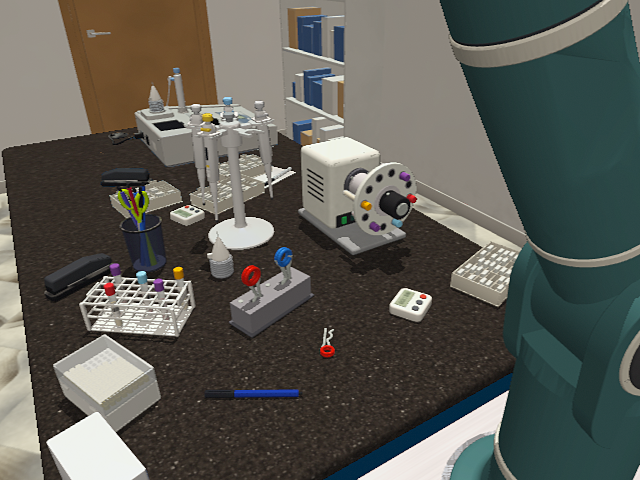

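View pics/side0.png

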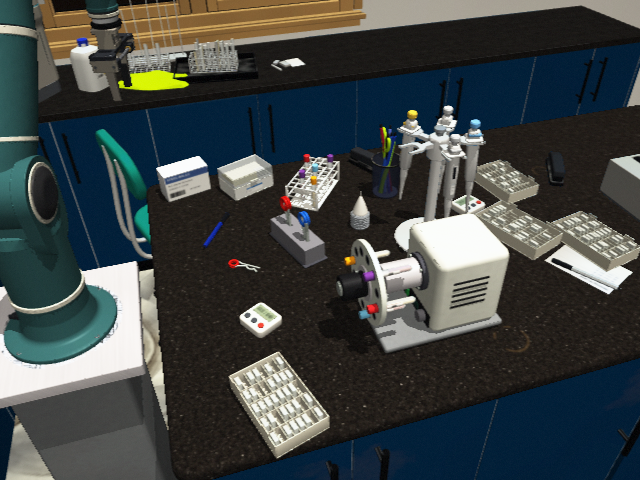

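The scene view shows the block at (270,300), with the red ring at (251,275) and the blue ring at (284,257). The rotator drum is at (385,198) with its hub at (398,205), and a small decoy clip lies at (327,345). The side view shows the same layout: red ring (286,203), hub (352,287).

```bash
cat > m.py <<'E'
from h import *
np.set_printoptions(precision=4,suppress=True)
for n,box in (('scene0',(300,130,420,260)),('side0',(325,205,520,360))):
    c=dict(np.load(f'pics/{n}.npz')); P=pts(c); hsv=cv2.cvtColor(c['img'],cv2.COLOR_RGB2HSV)
    print(n)
    for col,lo,hi in (('red',(0,150,100),(8,255,255)),('blue',(100,150,100),(120,255,255))):
        k,l,st,ce=cv2.connectedComponentsWithStats(cv2.inRange(hsv,lo,hi))
        for i in range(1,k):
            if st[i,4]>40:
                q=P[(l==i)&(c['depth']>0)]
                if len(q) and q[:,0].max()<1.2: print(col,ce[i].round(0),st[i,4],np.median(q,0),np.ptp(q,axis=0),q[:,2].max())
    u0,v0,u1,v1=box; q=P[v0:v1,u0:u1][c['depth'][v0:v1,u0:u1]>0]; q=q[(q[:,2]>.04)]
    print('rot bbox',np.percentile(q,[1,50,99],axis=0))
    h=q[q[:,2]>.175]; h=h[h[:,0]>np.median(h[:,0])-1]; 
    print('high pts',np.percentile(h,[2,50,98],axis=0))
    top=q[q[:,2]>.183]; (ctr,sz,an)=cv2.minAreaRect(top[:,:2].astype(np.float32)); print('top rect',ctr,sz,an,len(top))
    m=(hsv[...,2]<75)&(c['depth']>0)&(P[...,2]>.07)&(P[...,2]<.18); mm=np.zeros_like(m); mm[v0:v1,u0:u1]=m[v0:v1,u0:u1]
    q=P[mm]; print('dark',len(q),np.percentile(q,[2,10,50,90,98],axis=0))
    # block top
    m=(P[...,2]>.040)&(P[...,2]<.0515)&(P[...,0]>.4)&(P[...,0]<.9)&(c['depth']>0)
    k,l,st,ce=cv2.connectedComponentsWithStats(m.astype(np.uint8))
    for i in range(1,k):
        if st[i,4]>300:
            q=P[l==i]; print('blk',ce[i].round(),st[i,4],cv2.minAreaRect(q[:,:2].astype(np.float32)),np.median(q[:,2]))
E
python3 m.py
```

```text
scene0
red [250. 275.] 286 [0.4966 0.1344 0.0985] [0.1892 0.084  0.1177] 0.11591333376737378
red [327. 351.] 137 [0.3571 0.0723 0.009 ] [0.0297 0.0232 0.013 ] 0.012753518592538926
blue [283. 256.] 217 [0.5197 0.0634 0.1027] [0.1948 0.1003 0.1177] 0.11703648881816786
blue [265. 393.] 414 [0.3291 0.1989 0.01  ] [0.0546 0.0822 0.0127] 0.013190646611319079
rot bbox [[ 0.5158 -0.2714  0.044 ]
 [ 0.6736 -0.1731  0.1442]
 [ 0.7988 -0.1294  0.2006]]
high pts [[ 0.5628 -0.2607  0.1757]
 [ 0.6911 -0.1936  0.188 ]
 [ 0.7978 -0.1357  0.203 ]]
top rect (0.6833585500717163, -0.20410606265068054) (0.24266619980335236, 0.13593833148479462) 0.3841951787471771 1588
dark 878 [[ 0.5167 -0.2569  0.0845]
 [ 0.5186 -0.2139  0.1062]
 [ 0.5523 -0.1852  0.1374]
 [ 0.7234 -0.1341  0.1547]
 [ 0.766  -0.1325  0.1695]]
blk [ 72. 268.] 498 ((0.7924492955207825, 0.38477444648742676), (0.03302963823080063, 0.11021685600280762), 24.587276458740234) 0.04405277048660439
blk [270. 292.] 1509 ((0.5118388533592224, 0.09300405532121658), (0.055936504155397415, 0.15272179245948792), 17.49150848388672) 0.04687248994041637
si
[... 707 characters left out ...]
 rect (0.6845967173576355, -0.2045137584209442) (0.13637138903141022, 0.2548395097255707) 89.72598266601562 3637
dark 1422 [[ 0.5151 -0.2755  0.0824]
 [ 0.5216 -0.2742  0.0994]
 [ 0.5614 -0.226   0.1362]
 [ 0.7469 -0.1971  0.1526]
 [ 0.7721 -0.1471  0.1722]]
blk [235.  25.] 766 ((0.6499555110931396, 1.69794499874115), (0.49774569272994995, 0.1210586205124855), 0.9963828325271606) 0.04703150187322741
blk [296. 233.] 855 ((0.5116435885429382, 0.09386999905109406), (0.05481449514627457, 0.15744033455848694), 17.332578659057617) 0.046120404112569346
blk [453. 318.] 348 ((0.731043815612793, -0.26561954617500305), (0.038411110639572144, 0.15755337476730347), 75.15862274169922) 0.046011753962660995
```

```bash
python3 - <<'E'
from h import *
np.set_printoptions(precision=4,suppress=True)
a=cv2.imread('pics/scene0.png')
A=cv2.resize(a[140:250,330:430],(400,440),interpolation=cv2.INTER_CUBIC)
B=cv2.resize(a[240:335,220:315],(400,440),interpolation=cv2.INTER_CUBIC)
cv2.imwrite('pics/z0.png',np.hstack([A,B]))
for n in ('scene0','side0'):
    c=dict(np.load(f'pics/{n}.npz')); P=pts(c); m=c['depth']>0
    t=P[m&(P[...,2]>.184)&(P[...,2]<.192)&(P[...,0]>.66)&(P[...,0]<.84)&(abs(P[...,1]+.2)<.11)]
    print(n,'housing top',cv2.minAreaRect(t[:,:2].astype(np.float32)),np.median(t[:,2]),np.percentile(t,[1,99],axis=0))
    # disc front: white pts, radius 30-80
    g=P-np.array([0,-.205,.125]); rr=np.hypot(g[...,1],g[...,2])
    q=P[m&(rr>.03)&(rr<.078)&(P[...,0]>.53)&(P[...,0]<.59)]
    med=np.median(q[:,0]); q=q[abs(q[:,0]-med)<.006]
    co=np.linalg.lstsq(np.c_[q[:,1]+.2,q[:,2]-.125,np.ones(len(q))],q[:,0],rcond=None)[0]; print('disc',med,len(q),co)
    q=P[m&(rr>.03)&(rr<.09)&(abs(P[...,0]-med)<.006)]; e=cv2.minEnclosingCircle(q[:,1:].astype(np.float32)); print(e)
    q=P[m&(rr<.022)&(P[...,0]>.48)&(P[...,0]<.535)]; print('hubfront',np.percentile(q,[2,10,25,50,75,90],axis=0)[:,0],len(q))
    q=P[m&(rr<.013)&(P[...,0]<.53)]; print(np.percentile(q,[5,50,95],axis=0))
E
```

```text
scene0 housing top ((0.7397288680076599, -0.20269140601158142), (0.1299092173576355, 0.13386493921279907), 0.3841951787471771) 0.18844100399042335 [[ 0.6787 -0.2635  0.1843]
 [ 0.8011 -0.1382  0.1903]]
disc 0.5657403687338425 2089 [-0.0025  0.0014  0.5659]
((-0.20538830757141113, 0.1272798627614975), 0.08241203427314758)
hubfront [0.5133 0.5141 0.5153 0.5175 0.5189 0.5201] 267
[[ 0.5133 -0.2141  0.1149]
 [ 0.515  -0.2043  0.126 ]
 [ 0.5178 -0.1937  0.1366]]
side0 housing top ((0.7444735765457153, -0.20494775474071503), (0.13379564881324768, 0.13495390117168427), 0.6866390109062195) 0.18808290843975123 [[ 0.68   -0.2692  0.1843]
 [ 0.8083 -0.1408  0.1909]]
disc 0.5657469595300217 1150 [-0.0066  0.004   0.5654]
((-0.20669709146022797, 0.12638582289218903), 0.08119542896747589)
hubfront [0.5141 0.5146 0.5152 0.5179 0.5194 0.5279] 158
[[ 0.514  -0.2166  0.1154]
 [ 0.5149 -0.2065  0.1275]
 [ 0.5182 -0.1957  0.1362]]
```

View pics/z0.png

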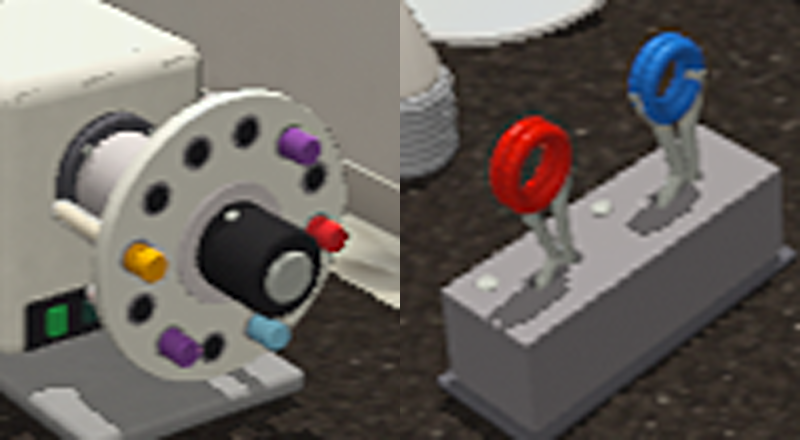

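Call:
step_arm --series "-44.4 -0.6 -35.7 73.9 -1;-44.4 -0.6 -35.7 73.9 -1;-44.4 -0.6 -35.7 73.9 -1;-44.4 -0.6 -35.7 73.9 -1;-44.4 -0.6 -35.7 73.9 -1;-44.4 -0.6 -35.7 73.9 -1;-44.4 -0.6 -35.7 73.9 -1;-44.4 -0.6 -35.7 73.9 -1;-44.4 -0.6 -35.7 73.9 -1;-44.4 -0.6 -35.7 73.9 -1;-44.4 -0.6 -35.7 73.9 -1;-44.4 -0.6 -35.7 73.9 -1"

```text
time_s: 1.15
tool_pos: [0.3727, 0.1629, 0.22]
eef_rot: [[1.0, 0.0, -0.002], [0.002, 0.001, 1.0], [0.0, -1.0, 0.001]]
contact_force: [0.7, 0.3, 0.3]
width: 0.092
```

```bash
python3 - <<'E'
from h import *
c=dict(np.load('pics/scene0.npz'));T=c['pose']
C0=np.array([-.2055,.126])
for x,y in ((156,198),(197,153),(246,132),(315,178),(212,345),(141,308)):
    u,v=330+(x+.5)/4-.5,140+(y+.5)/4-.5
    d=T[:3,:3]@[(u-c['cx'])/c['fx'],(v-c['cy'])/c['fy'],1]; p=T[:3,3]+d*(.5665-T[0,3])/d[0]
    g=p[1:]-C0; print(x,y,p.round(4),np.hypot(*g).round(4),np.degrees(np.arctan2(g[0],g[1])).round(1))
P=pts(c);q=P[(P[...,2]>.22)&(P[...,0]>.3)&(P[...,0]<1.1)&(P[...,1]<.5)&(c['depth']>0)];print(len(q),np.percentile(q,[1,50,99],axis=0).round(2))
s=r.observe(); print(s['tool_pos'],s['eef_rot'],s['q'],s['time_s'])
E
```

```text
156 198 [ 0.5665 -0.1564  0.1622] 0.061 53.6
197 153 [ 0.5665 -0.1809  0.1808] 0.0601 24.2
246 132 [ 0.5665 -0.2115  0.1854] 0.0597 -5.8
315 178 [ 0.5665 -0.2599  0.1489] 0.059 -67.2
212 345 [ 0.5665 -0.1969  0.0674] 0.0592 171.7
141 308 [ 0.5665 -0.1493  0.1026] 0.0609 112.6
2920 [[ 0.73 -1.87  0.22]
 [ 0.8   0.03  0.26]
 [ 1.09  0.11  0.39]]
[0.37269623 0.16286864 0.21999483] [[ 9.99996888e-01  1.75394304e-04 -2.48844089e-03]
 [ 2.48831129e-03  7.35322673e-04  9.99996634e-01]
 [ 1.77223521e-04 -9.99999714e-01  7.34883949e-04]] [-0.92983125  0.02147948  0.44871356  2.177033   -0.01220227  0.94474546
 -0.4715741 ] 1.15
```

```bash
python3 - <<'E'
from h import *
c=cap('wrist','w1.png'); P=pts(c); hsv=cv2.cvtColor(c['img'],cv2.COLOR_RGB2HSV)
m=(cv2.inRange(hsv,(0,150,80),(8,255,255))>0)&(P[...,2]>.06)
ys,xs=np.nonzero(m); print(xs.min(),xs.max(),ys.min(),ys.max()); q=P[m]; print(np.percentile(q,[3,50,97],axis=0))
u,v=int(xs.mean()),int(ys.mean())
a=cv2.imread('pics/w1.png')[max(0,v-70):v+80,max(0,u-90):u+90]; print(u,v,a.shape)
cv2.imwrite('pics/w1z.png',cv2.resize(a,None,fx=4,fy=4,interpolation=cv2.INTER_CUBIC)[:600,:800])
E
```

```text
475 509 240 285
[[0.49108716 0.12308931 0.08560799]
 [0.49829751 0.13726487 0.11000591]
 [0.5064584  0.15045589 0.11464988]]
492 262 (150, 180, 3)
```

View pics/w1z.png

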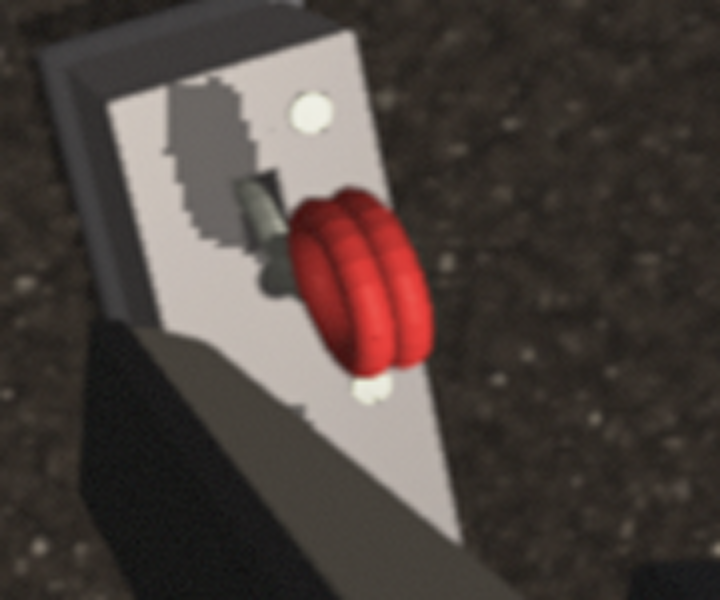

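The wrist crop shows the red ring (360,280). Its straight leg goes into the round hole at (278,275), and its bent leg into the slot above that, on the world +y side. The disc holes put the cross-hole at about 24° from vertical. Now to push the drum.

Call:
step_arm --series "4 -0.5 -4 0 1;7 -0.5 -8 0 1;10 -0.5 -12 0 1;14.7 -0.5 -34.8 0 1;14.7 -0.5 -34.8 0 1;14.7 -0.5 -34.8 0 1;14.7 -0.5 -34.8 0 1;14.7 -0.5 -34.8 0 1;14.7 -0.5 -34.8 0 1;14.7 -0.5 -34.8 0 1;14.7 -0.5 -34.8 0 1"

```text
time_s: 2.12
tool_pos: [0.5208, -0.1869, 0.2247]
eef_rot: [[1.0, -0.0, 0.002], [-0.002, -0.003, 1.0], [-0.0, -1.0, -0.003]]
contact_force: [-0.1, -0.4, -0.0]
width: 0.0208
```

Call:
step_arm --series "0.5 3.2 0.2 0 1;0.9 6.4 0.2 0 1;0.9 6.4 0.2 0 1;1.5 6.4 0.2 0 1;2.0 6.4 0.2 0 1;2.4 6.4 0.2 0 1;2.7 6.4 0.2 0 1;3.0 6.4 0.2 0 1;3.2 6.4 0.2 0 1;3.2 6.4 0.2 0 1"

```text
time_s: 2.95
tool_pos: [0.5531, -0.1805, 0.1613]
eef_rot: [[1.0, 0.0, -0.004], [0.004, 0.0, 1.0], [0.0, -1.0, 0.0]]
contact_force: [-0.9, -0.1, 0.6]
width: 0.0004
```

Call:
step_arm --series "0.2 0 -0.3 0 1;0.4 0 -0.3 0 1;0.6 0 -0.3 0 1;0.7 0 -0.3 0 1;0.8 0 -0.3 0 1;0.8 0 -0.3 0 1"

```text
time_s: 3.45
tool_pos: [0.5611, -0.1833, 0.1607]
eef_rot: [[1.0, -0.0, -0.004], [0.004, 0.0, 1.0], [-0.0, -1.0, 0.0]]
contact_force: [-2.0, 1.3, 0.4]
width: 0.0006
```

Call:
step_arm --series "0.15 0 0 0 1;0.3 0 0 0 1;0.45 0 0 0 1;0.6 0 0 0 1;0.6 0 0 0 1"

```text
time_s: 3.87
tool_pos: [0.5673, -0.1833, 0.1607]
eef_rot: [[1.0, 0.0, -0.004], [0.004, -0.0, 1.0], [0.0, -1.0, -0.0]]
contact_force: [-2.2, 2.3, -0.6]
width: 0.0004
```

Call:
step_arm --series "0.1 0 0 0 1;0.2 0 0 0 1;0.3 0 0 0 1;0.3 0 0 0 1"

```text
time_s: 4.2
tool_pos: [0.5702, -0.1833, 0.1608]
eef_rot: [[1.0, 0.0, -0.004], [0.004, -0.0, 1.0], [0.0, -1.0, -0.0]]
contact_force: [-1.3, 1.6, -0.4]
width: 0.0003
```

```bash
cat > drum.py <<'E'
from h import *
for n in ('scene','side'):
    c=cap(n,n+'_d.png'); P=pts(c); m=c['depth']>0
    g=P-np.array([0,-.205,.125]); rr=np.hypot(g[...,1],g[...,2])
    q=P[m&(rr>.03)&(rr<.05)&(g[...,2]<0.02)&(P[...,0]>.53)&(P[...,0]<.60)]; print(n,'disc',np.median(q[:,0]),len(q))
    q=P[m&(rr<.013)&(P[...,0]<.56)]; print('shaft end',np.percentile(q[:,0],[20,50]))
E
python3 drum.py
```

```text
scene disc 0.5839918655820842 353
shaft end [0.51408277 0.51552463]
side disc 0.5840011350278635 162
shaft end [0.51468985 0.52093544]
```

Call:
step_arm --series "0.05 0 0 0 1;0.1 0 0 0 1;0.15 0 0 0 1;0.2 0 0 0 1;0.2 0 0 0 1"

```text
time_s: 4.72
tool_pos: [0.5715, -0.1835, 0.1608]
eef_rot: [[1.0, -0.001, -0.004], [0.004, 0.0, 1.0], [-0.001, -1.0, 0.0]]
contact_force: [-4.4, 1.8, -0.1]
width: 0.0005
```

Call:
step_arm --series "0.05 0 0 0 1;0.1 0 0 0 1;0.1 0 0 0 1"

```text
time_s: 4.97
tool_pos: [0.5716, -0.1834, 0.1608]
eef_rot: [[1.0, -0.003, -0.004], [0.004, 0.001, 1.0], [-0.003, -1.0, 0.001]]
contact_force: [-8.0, 1.8, 3.0]
width: 0.0007
```

Call:
step_arm --series "0.1 0 0 0 1;0.15 0 0 0 1;0.15 0 0 0 1"

```text
time_s: 5.22
tool_pos: [0.5716, -0.1834, 0.1608]
eef_rot: [[1.0, -0.006, -0.003], [0.003, 0.002, 1.0], [-0.006, -1.0, 0.002]]
contact_force: [-12.3, 3.5, 6.5]
width: 0.0005
```

Call:
step_arm --series "-2.5 0 0 0 1;-2.5 -4 0 0 1;-4 -8 0 0 1;-4.5 -8 1 0 1;-4.5 -8 1 0 1;-4.5 -8 1 0 1"

```text
time_s: 5.72
tool_pos: [0.5305, -0.1731, 0.2413]
eef_rot: [[1.0, 0.003, -0.005], [0.005, 0.0, 1.0], [0.003, -1.0, 0.0]]
contact_force: [0.0, -0.6, -0.2]
width: 0.0006
```

```bash
python3 drum.py; python3 - <<'E'
from h import *
c=cap('wrist','w2.png'); P=pts(c); T=c['pose']
s=r.observe(); print(s['tool_pos'])
p=T[:3,:3].T@(np.array([.531,-.1985,.1385])-T[:3,3]); u=c['fx']*p[0]/p[2]+c['cx'];v=c['fy']*p[1]/p[2]+c['cy']; print(u,v)
u,v=int(u),int(v); a=cv2.imread('pics/w2.png')[max(0,v-60):v+60,max(0,u-80):u+80]; print(max(0,v-60),max(0,u-80))
cv2.imwrite('pics/w2z.png',cv2.resize(a,None,fx=5,fy=5,interpolation=cv2.INTER_CUBIC))
E
```

```text
scene disc 0.5854485648035331 339
shaft end [0.51430337 0.51558625]
side disc 0.5853904959178611 170
shaft end [0.51472495 0.52123576]
[ 0.5295716  -0.17357609  0.23985433]
319.20772978560433 267.1395066682393
207 239
```

View pics/w2z.png

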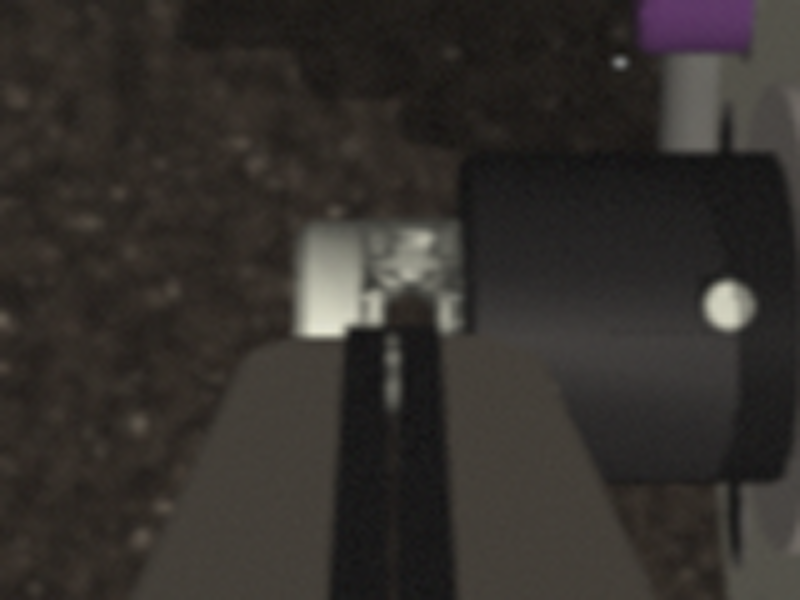

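Call:
step_arm --series "-3 0 8 0 -1;-3 0 30.4 -17.1 -1;-3 0 30.4 -17.1 -1;-3 0 30.4 -17.1 -1;-3 0 30.4 -17.1 -1;-3 4 30.4 -17.1 -1;-3 4 30.4 -17.1 -1;-3 4 30.4 -17.1 -1;-3 4 30.4 -17.1 -1;-3 4 30.4 -17.1 -1;-3 4 30.4 -17.1 -1"

```text
time_s: 6.78
tool_pos: [0.4986, 0.1289, 0.2004]
eef_rot: [[0.955, -0.0, -0.297], [0.297, -0.001, 0.955], [-0.001, -1.0, -0.001]]
contact_force: [-0.2, -0.1, -0.4]
width: 0.0713
```

```bash
python3 - <<'E'
from h import *
np.set_printoptions(precision=4,suppress=True)
s=r.observe(); R=s['eef_rot'];t=s['tool_pos']; print(t,np.degrees(np.arctan2(R[1,0],R[0,0])))
c=cap('wrist','w3.png'); P=pts(c); hsv=cv2.cvtColor(c['img'],cv2.COLOR_RGB2HSV)
m=(cv2.inRange(hsv,(0,150,60),(8,255,255))>0)&(P[...,2]>.06)&(P[...,2]<.125)
q=P[m]; L=(q-t)@R; print(len(q)); print(np.percentile(L,[2,50,98],axis=0),q[:,2].max())
g=L[L[:,1]<L[:,1].min()+.006]; print('top', g.mean(0))
ys,xs=np.nonzero(m); print(xs.min(),xs.max(),ys.min(),ys.max())
# long-axis direction of ring in tool xz
print(cv2.fitLine(L[:,[0,2]].astype(np.float32),cv2.DIST_HUBER,0,.01,.01).ravel())
E
```

```text
[0.4986 0.1289 0.2004] 17.248353172756165
905
[[-0.0019  0.0856 -0.0083]
 [ 0.0038  0.0886  0.009 ]
 [ 0.0096  0.0994  0.0215]] 0.11587689042377036
top [0.0039 0.0878 0.0057]
314 333 200 249
[ 0.0141 -0.9999  0.0037  0.0082]
```

Call:
step_arm --series "0.4 3 0.45 0 -1;0.4 6.5 0.45 0 -1;0.4 9.5 0.45 0 -1;0.4 11.5 0.45 0 -1;0.4 12.1 0.45 0 -1;0.4 12.1 0.45 0 -1;0.4 12.1 0.45 0 1;0.4 12.1 0.45 0 1;0.4 12.1 0.45 0 1;0.4 12.1 0.45 0 1;0.4 12.1 0.45 0 1;0.4 12.1 0.45 0 1"

```text
time_s: 7.83
tool_pos: [0.5009, 0.136, 0.0804]
eef_rot: [[0.955, 0.001, -0.298], [0.298, 0.001, 0.955], [0.001, -1.0, 0.0]]
contact_force: [0.3, -0.2, -0.3]
width: 0.0537
```

Call:
step_arm --series "0 0 0 0 1;0 0 0 0 1;0 0 0 0 1;0 0 0 0 1;0 0 0 0 1;0 0 0 0 1;0 0 0 0 1;0 0 0 0 1"

```text
time_s: 8.5
tool_pos: [0.5007, 0.1359, 0.0799]
eef_rot: [[0.955, 0.0, -0.298], [0.298, 0.0, 0.955], [0.0, -1.0, 0.0]]
contact_force: [0.1, 0.5, -0.4]
width: 0.0133
```

Call:
step_arm --series "0 -0.6 0 0 1;0 -1.4 0 0 1;0 -2.2 0 0 1;0 -3.0 0 0 1;0 -3.2 0 0 1;0 -3.2 0 0 1"

```text
time_s: 9.0
tool_pos: [0.5012, 0.136, 0.113]
eef_rot: [[0.955, 0.002, -0.298], [0.298, 0.001, 0.955], [0.002, -1.0, 0.0]]
contact_force: [-0.0, 1.1, -0.4]
width: 0.0134
```

Call:
step_arm --series "0 0 0.4 0 1;0 0.1 0.8 0 1;0 0.15 1.1 0 1;0 0.2 1.4 0 1;0 0.25 1.7 0 1;0 0.3 1.95 0 1;0 0.35 2.2 0 1;0 0.4 2.5 0 1;0 0.5 2.8 0 1;0 0.6 3.1 0 1;0 0.7 3.4 0 1;0 0.7 3.4 0 1"

```text
time_s: 10.0
tool_pos: [0.4902, 0.1692, 0.1047]
eef_rot: [[0.954, -0.0, -0.299], [0.299, 0.0, 0.954], [-0.0, -1.0, 0.0]]
contact_force: [1.4, -1.9, -0.0]
width: 0.0136
```

```bash
python3 - <<'E'
from h import *
c=cap('scene','s4.png');a=cv2.imread('pics/s4.png')[190:330,190:330]
d=cap('side','t4.png');b=cv2.imread('pics/t4.png')[150:290,230:370]
cv2.imwrite('pics/z4.png',np.hstack([cv2.resize(i,(400,400),interpolation=cv2.INTER_CUBIC) for i in (a,b)]))
E
```

```text
(no output)
```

View pics/z4.png

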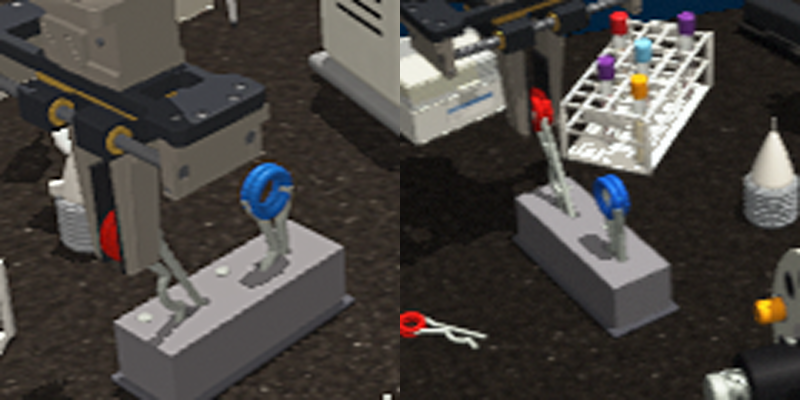

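Call:
step_arm --series "0 0.05 0.2 0 1;0 0 0.25 0 1;0 -1 0.7 0 1;0 -3 1 0 1;0 -7 1 0 1;0 -10 1 0 1;0 -14 1 0 1;0 -14 1 0 1"

```text
time_s: 10.77
tool_pos: [0.4905, 0.1805, 0.2523]
eef_rot: [[0.954, 0.009, -0.299], [0.298, 0.008, 0.954], [0.011, -1.0, 0.005]]
contact_force: [1.1, -0.0, 0.2]
width: 0.0135
```

Call:
step_arm --series "-1 0 -3 2 1;-2 0 -8 6 1;-5.5 0 -31.2 17.3 1;-5.5 0 -31.2 17.3 1;-5.5 0 -31.2 17.3 1;-5.5 0 -31.2 17.3 1;-5.5 0 -31.2 17.3 1;-5.5 0 -31.2 17.3 1;-5.5 0 -31.2 17.3 1;-5.5 0 -31.2 17.3 1;-5.5 0 -31.2 17.3 1;-5.5 0 -31.2 17.3 1"

```text
time_s: 11.77
tool_pos: [0.5281, -0.1339, 0.2447]
eef_rot: [[1.0, -0.001, -0.004], [0.004, 0.002, 1.0], [-0.001, -1.0, 0.002]]
contact_force: [0.1, -0.2, -0.9]
width: 0.0136
```

```bash
python3 - <<'E'
from h import *
s=r.observe();print(s['tool_pos'],s['eef_rot'])
w=cap('wrist','w5.png');c=cap('scene','s5.png');d=cap('side','t5.png')
def crop(c,f,p,hw,hh):
    T=c['pose'];q=T[:3,:3].T@(np.array(p)-T[:3,3]);u=int(c['fx']*q[0]/q[2]+c['cx']);v=int(c['fy']*q[1]/q[2]+c['cy'])
    u0,v0=max(0,u-hw),max(0,v-hh);print(f,u0,v0);return cv2.imread('pics/'+f)[v0:v0+2*hh,u0:u0+2*hw]
p=[.53,-.17,.18]
a=cv2.resize(crop(w,'w5.png',[.53,-.19,.15],65,75),(520,600),interpolation=cv2.INTER_CUBIC)
b=cv2.resize(crop(c,'s5.png',p,40,43),(280,301),interpolation=cv2.INTER_CUBIC)
e=cv2.resize(crop(d,'t5.png',p,40,43),(280,301),interpolation=cv2.INTER_CUBIC)
cv2.imwrite('pics/z5.png',np.hstack([a,np.vstack([b,e])[:600]]))
E
```

```text
[ 0.52807454 -0.13390082  0.24465101] [[ 9.99993543e-01 -5.12691209e-04 -3.55696700e-03]
 [ 3.55789071e-03  1.81217840e-03  9.99992029e-01]
 [-5.06241263e-04 -9.99998227e-01  1.81399080e-03]]
w5.png 255 238
s5.png 345 142
t5.png 299 208
```

View pics/z5.png

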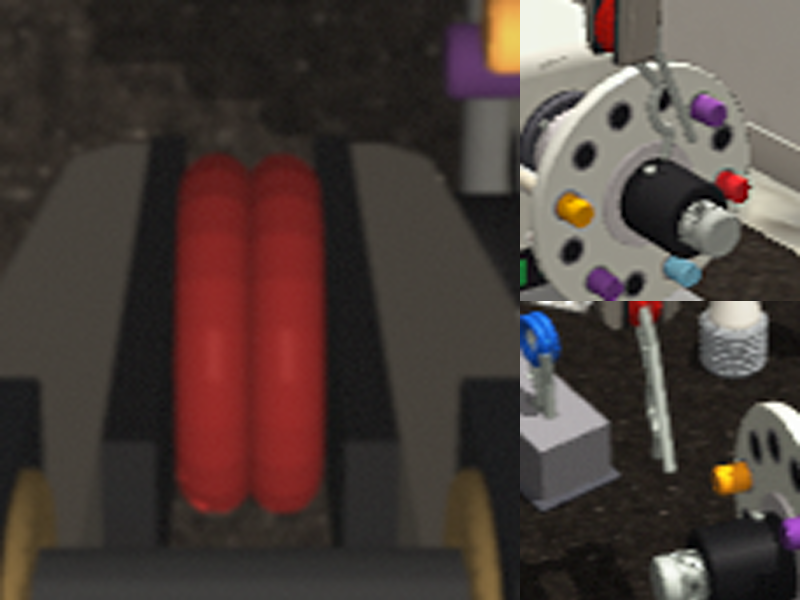

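```bash
cat > tri.py <<'E'
from h import *
def ray(c,p):
    T=c['pose'];return T[:3,3],T[:3,:3]@np.array([(p[0]-c['cx'])/c['fx'],(p[1]-c['cy'])/c['fy'],1.])
def tri(c1,p1,c2,p2):
    o1,d1=ray(c1,p1);o2,d2=ray(c2,p2)
    s=np.linalg.lstsq(np.c_[d1,-d2],o2-o1,rcond=None)[0];a,b=o1+s[0]*d1,o2+s[1]*d2
    return (a+b)/2,np.linalg.norm(a-b)
def linedir(c1,a1,b1,c2,a2,b2):
    n1=np.cross(ray(c1,a1)[1],ray(c1,b1)[1]);n2=np.cross(ray(c2,a2)[1],ray(c2,b2)[1])
    d=np.cross(n1,n2);d/=np.linalg.norm(d);return d*np.sign(d[2])
def proj(c,p):
    T=c['pose'];q=T[:3,:3].T@(np.array(p)-T[:3,3]);return q[:2]/q[2]*c['fx']+[c['cx'],c['cy']]
def ang(d): return 'lean y %.1f deg, lean x %.1f deg'%tuple(np.degrees([np.arctan2(d[1],d[2]),np.arctan2(d[0],d[2])]))
E
python3 - <<'E'
from tri import *
c=dict(np.load('pics/s5.npz'));d=dict(np.load('pics/t5.npz'))
print(tri(c,(393.6,182),d,(341.9,256.3)))
print(ang(linedir(c,(393.6,182),(385.6,160.6),d,(341.9,256.3),(334.7,210.6))))
E
```

```text
(array([ 0.52818647, -0.18777861,  0.18388811]), np.float64(0.00027335505641897526))
lean y 25.5 deg, lean x -1.2 deg
```

Call:
step_arm --series "0.35 1 -0.2 0 1;0.35 2 -0.4 0 1;0.35 3 -0.6 0 1;0.35 3.4 -0.7 0 1;0.35 3.4 -0.7 0 1;0.35 3.4 -0.7 0 1"

```text
time_s: 12.42
tool_pos: [0.5312, -0.1437, 0.2103]
eef_rot: [[1.0, -0.001, -0.0], [0.0, -0.0, 1.0], [-0.001, -1.0, -0.0]]
contact_force: [0.9, 0.1, -1.0]
width: 0.0135
```

```bash
python3 - <<'E'
from tri import *
c=cap('scene','s6.png');d=cap('side','t6.png')
print(proj(c,[.5315,-.1949,.1493]),proj(d,[.5315,-.1949,.1493]))
a=cv2.imread('pics/s6.png')[164:224,376:416];b=cv2.imread('pics/t6.png')[242:302,325:365]
cv2.imwrite('pics/z6.png',np.hstack([cv2.resize(i,(400,600),interpolation=cv2.INTER_CUBIC) for i in (a,b)]))
E
```

```text
[394.42093662 196.82212388] [344.86945044 273.2240558 ]
```

View pics/z6.png

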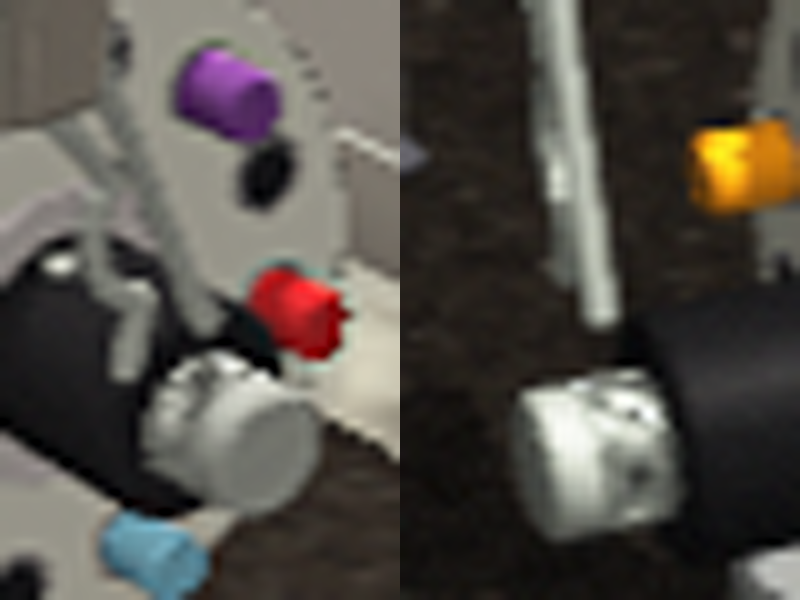

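```bash
python3 - <<'E'
from tri import *
c=dict(np.load('pics/s6.npz'));d=dict(np.load('pics/t6.npz'))
f=lambda x,o:(o[0]+(x[0]+.5)/10-.5,o[1]+(x[1]+.5)/10-.5)
A,B=(376,164),(325,242)
print(tri(c,f((207,328),A),d,f((202,322),B)))
print(ang(linedir(c,f((207,328),A),f((118,95),A),d,f((202,322),B),f((165,20),B))))
for th in (20,24,28,34):
  t=np.radians(th);m=np.array([.5315,-.2055+.014*np.sin(t),.1255+.014*np.cos(t)])
  print(th,(proj(c,m)-A)*10+4.5,(proj(d,m)-B)*10+4.5)
for e in ([.5155,-.2055,.1255],[.5155,-.2055,.1395]): print((proj(c,e)-A)*10+4.5,(proj(d,e)-B)*10+4.5)
E
```

```text
(array([ 0.53001226, -0.19790631,  0.15049165]), np.float64(0.000815486072410893))
lean y 24.7 deg, lean x 0.7 deg
20 [208.40825976 374.46494426] [213.15781899 381.83456382]
24 [204.7475742  377.15897286] [211.5063484  380.15898859]
28 [201.17536411 380.10372411] [209.90475191 378.84392928]
34 [196.02202404 384.9586765 ] [207.61267665 377.55872314]
[273.41983947 457.21746289] [136.70694064 471.9417554 ]
[278.16300516 393.91672523] [136.76168126 413.86737811]
```

Scene view: the straight-leg tip is at crop (207,328), directly above the cross-hole's dark mouth at (205,378). Side view agrees, and the lean is about 24.7°. I'll correct the tip by about 3 mm and start inserting.

Call:
step_arm --series "0.15 0.13 0.29 0 1;0.15 0.68 0.05 0 1;0.15 0.95 -0.08 0 1;0.15 1.14 -0.16 0 1;0.15 1.32 -0.24 0 1;0.15 1.5 -0.32 0 1;0.15 1.64 -0.38 0 1;0.15 1.77 -0.44 0 1;0.15 1.77 -0.44 0 1"

```text
time_s: 13.27
tool_pos: [0.5328, -0.1479, 0.1929]
eef_rot: [[1.0, -0.0, -0.0], [0.0, -0.0, 1.0], [-0.0, -1.0, -0.0]]
contact_force: [-0.4, -0.0, -0.6]
width: 0.0134
```

Call:
step_arm --series "0 0.27 -0.12 0 1;0 0.55 -0.24 0 1;0 0.82 -0.37 0 1;0 1.1 -0.49 0 1;0 1.1 -0.49 0 1"

```text
time_s: 13.68
tool_pos: [0.5327, -0.1519, 0.1815]
eef_rot: [[1.0, -0.001, -0.001], [0.001, 0.001, 1.0], [-0.001, -1.0, 0.001]]
contact_force: [-0.4, 2.3, -0.5]
width: 0.0137
```

```bash
python3 - <<'E'
from tri import *
c=cap('scene','s7.png');d=cap('side','t7.png');s=r.observe();print(s['tool_pos'],s['contact_force'],s['wrist_torque'])
a=cv2.imread('pics/s7.png')[164:224,376:416];b=cv2.imread('pics/t7.png')[242:302,325:365]
cv2.imwrite('pics/z7.png',np.hstack([cv2.resize(i,(400,600),interpolation=cv2.INTER_CUBIC) for i in (a,b)]))
E
```

```text
[ 0.53276359 -0.15199145  0.18180043] [-0.47041895  2.20234427 -0.91999597] [ 0.67864732  0.11105155 -0.00698221]
```

View pics/z7.png

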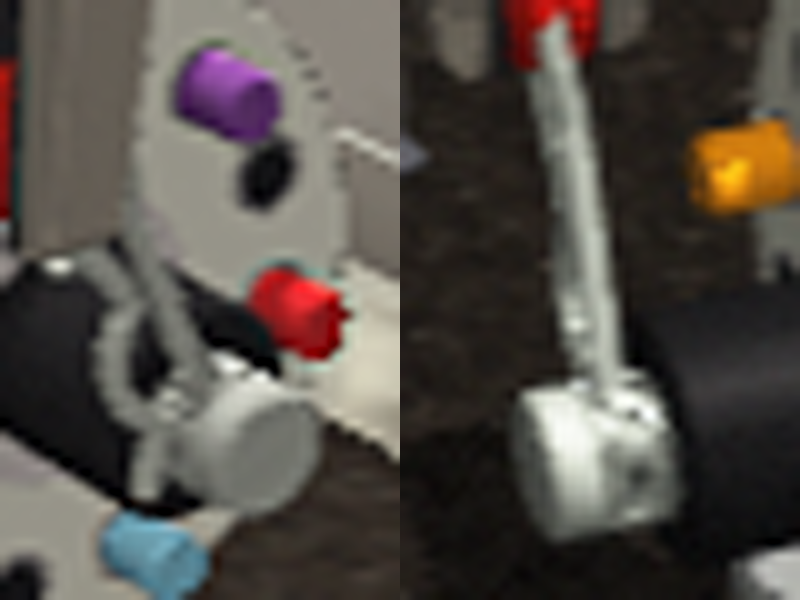

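Call:
step_arm --series "0 0.18 -0.05 0 1;0 0.37 -0.12 0 1;0 0.55 -0.2 0 1;0 0.74 -0.28 0 1;0 0.74 -0.28 0 1"

```text
time_s: 14.2
tool_pos: [0.5328, -0.155, 0.1746]
eef_rot: [[1.0, -0.0, -0.001], [0.001, 0.001, 1.0], [-0.0, -1.0, 0.001]]
contact_force: [-0.6, 3.0, -0.9]
width: 0.0137
```

Call:
step_arm --series "0 0.18 -0.07 0 1;0 0.37 -0.15 0 1;0 0.55 -0.23 0 1;0 0.55 -0.23 0 1"

```text
time_s: 14.53
tool_pos: [0.5326, -0.1582, 0.1684]
eef_rot: [[1.0, -0.001, -0.0], [0.0, -0.001, 1.0], [-0.001, -1.0, -0.001]]
contact_force: [-0.5, 1.1, -5.0]
width: 0.0138
```

Call:
step_arm --series "0 0.18 -0.07 0 1;0 0.37 -0.15 0 1;0 0.55 -0.23 0 1;0 0.55 -0.23 0 1"

```text
time_s: 14.87
tool_pos: [0.5326, -0.161, 0.1629]
eef_rot: [[1.0, -0.001, -0.0], [0.0, -0.001, 1.0], [-0.001, -1.0, -0.001]]
contact_force: [0.7, -0.4, -7.8]
width: 0.0132
```

Call:
step_arm --series "0 0.2 -0.08 0 1;0 0.4 -0.17 0 1;0 0.5 -0.21 0 1;0 0.5 -0.21 0 1;0 0.5 -0.21 0 1"

```text
time_s: 15.28
tool_pos: [0.5332, -0.163, 0.159]
eef_rot: [[1.0, 0.001, -0.0], [0.0, -0.001, 1.0], [0.001, -1.0, -0.001]]
contact_force: [-0.8, -2.6, -1.0]
width: 0.0137
```

```bash
python3 - <<'E'
from tri import *
c=cap('scene','s8.png');d=cap('side','t8.png');s=r.observe();print(s['tool_pos'],s['contact_force'],s['wrist_torque'])
a=cv2.imread('pics/s8.png')[164:224,376:416];b=cv2.imread('pics/t8.png')[242:302,325:365]
cv2.imwrite('pics/z8.png',np.hstack([cv2.resize(i,(400,600),interpolation=cv2.INTER_CUBIC) for i in (a,b)]))
E
```

```text
[ 0.53321335 -0.16287342  0.15905101] [-0.95784636 -1.72144531  0.14892255] [-0.5876075   0.26147764 -0.03563266]
```

View pics/z8.png

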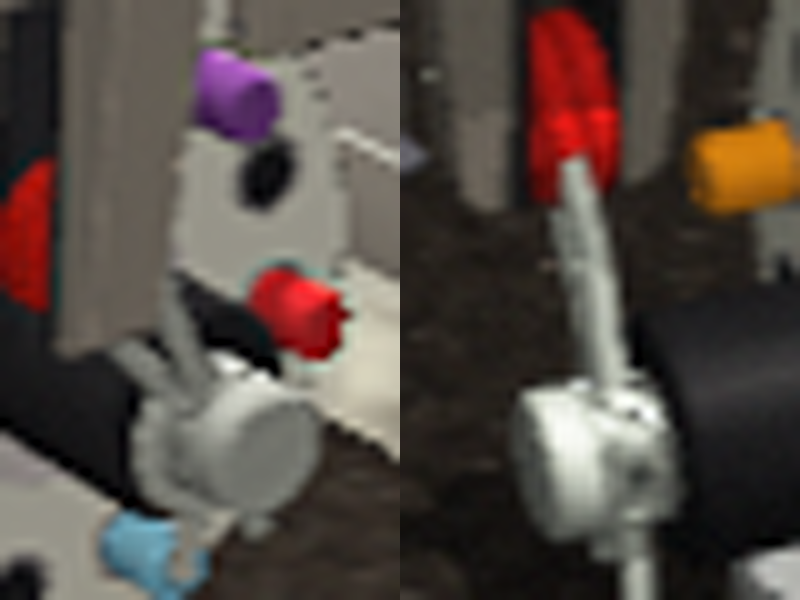

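```bash
cat > chk.py <<'E'
from tri import *
import sys
d=dict(np.load('pics/'+sys.argv[1])); t=np.radians(23.5);u=np.array([0,np.sin(t),np.cos(t)])
S=np.array([.532,-.2055,.1255])
for k in (-35,-32,-30,-28,-25,-20): print(k,proj(d,S+k/1000*u).round(1))
g=cv2.cvtColor(d['img'],cv2.COLOR_RGB2GRAY)
for v in range(297,318): print(v,g[v,340:358])
E
python3 chk.py t8.npz
```

```text
-35 [349.2 304.8]
-32 [349.  303.3]
-30 [348.9 302.3]
-28 [348.8 301.3]
-25 [348.6 299.7]
-20 [348.2 297.2]
297 [ 14  16  18  17  71  94  88 105 123 100  54  23  14  13   7   9  14  13]
298 [ 12  15  18  17  21  32  39  90 165 150  68  19  18  15   8  14  13  15]
299 [ 16  12  14  11  16  15  22 108 173 150  73  19  20  19  14  18  16  19]
300 [ 15  19  20  19  15  15  20 100 166 151  76  24  19  16  17  18  20  23]
301 [ 15  21  20  17  17  14  18  92 163 152  76  21  15  18  18  13  12  25]
302 [15 17 13 14 19 18 14 42 97 89 39 22 21 16 13 26 22 13]
303 [18 19 13 18 21 20 21 19 26 24 19 14 17 22 19 20 19 17]
304 [20 20 21 14 21 20 21 20 18 17 13 16 19 17 19 18 22 21]
305 [18 19 19 14 14 17 15 19 17 19 18 17 17 18 16 21 24 23]
306 [23 18 15 18 17 19 18 20 21 18 16 17 14 15 17 22 21 19]
307 [20 23 16 13 18 19 20 17 16 16 14 15 17 20 19 18 21 19]
308 [19 19 14 16 13 16 13 15 13 15 16 19 18 13 18 15 18 18]
309 [18 18 19 19 18 17 16 15 16 14 19 19 21 21 14 16 17 19]
310 [28 27 22 21 18 16 16 20 20 23 23 20 19 19 14 15 14 18]
311 [32 24 23 23 21 17 15 19 19 17 18 19 20 17 15 16 19 18]
312 [29 34 28 21 17 15 17 22 16 20 19 16 18 18 18 17 20 19]
313 [31 32 27 20 19 16 11 18 15 17 20 19 15 18 19 17 17 18]
314 [32 29 25 21 19 21 19 18 19 20 19 16 16 18 18 16 18 17]
315 [32 34 28 21 20 20 17 18 16 18 20 17 20 19 17 14 13 16]
316 [21 22 19 20 20 16 17 16 13 15 15 16 22 23 20 18 16 16]
317 [15 20 27 26 16 19 16 14 15 13 14 17 17 22 17 15 14 15]
```

Call:
step_arm --series "0 0.1 -0.02 0 1;0 0.2 -0.05 0 1;0 0.28 -0.09 0 1;0 0.28 -0.09 0 1"

```text
time_s: 15.72
tool_pos: [0.5334, -0.1627, 0.1571]
eef_rot: [[1.0, 0.001, -0.001], [0.001, 0.001, 1.0], [0.001, -1.0, 0.001]]
contact_force: [-4.0, 0.1, 9.4]
width: 0.0135
```

```bash
python3 -c "
from h import *
cap('side','t9.png')"; python3 chk.py t9.npz | sed -n 9,15p
```

```text
299 [ 12  12  15  15  18  26  30 114 176 154  72  19  23  20  16  15  18  22]
300 [ 15  16  21  17  18  18  18 102 169 151  76  24  17  21  18  17  17  18]
301 [ 18  18  18  19  20  16  18  93 164 150  77  21  18  17  17  17  17  26]
302 [ 17  18  18  16  15  17  17  64 151 151  79  22  17  18  17  25  17  17]
303 [19 17 15 19 23 19 17 29 65 66 36 16 17 20 17 17 18 16]
304 [20 21 20 18 22 21 20 21 21 21 18 13 11 16 18 20 18 19]
305 [18 23 18 14 15 14 19 19 20 18 19 16 19 18 17 24 23 22]
```

Call:
step_arm --series "0 -0.15 0.05 0 1;0 -0.15 0.05 0 0.3;0 -0.15 0.05 0 0.3;0 -0.15 0.05 0 0.3;0 -0.15 0.05 0 0.3;0 -0.15 0.05 0 0.3;0 -0.15 0.05 0 0.3;0 -0.15 0.05 0 0.3"

```text
time_s: 16.43
tool_pos: [0.533, -0.1626, 0.1574]
eef_rot: [[1.0, -0.0, -0.001], [0.001, 0.0, 1.0], [-0.0, -1.0, 0.0]]
contact_force: [-0.4, -0.5, 0.1]
width: 0.0323
```

Call:
step_arm --series "0 -1.5 0 0 0.3;0 -4 0 0 0.3;0 -7.5 0 0 0.3;0 -11 2 0 0.3;0 -14 6 0 0.3;0 -14 10 0 0.3;0 -14 10 0 0.3;0 -14 10 0 0.3;0 -14 10 0 0.3;0 -14 10 0 0.3"

```text
time_s: 17.27
tool_pos: [0.5325, -0.0642, 0.297]
eef_rot: [[1.0, -0.001, 0.002], [-0.002, -0.001, 1.0], [-0.001, -1.0, -0.001]]
contact_force: [-0.2, 0.1, -1.1]
width: 0.0319
```

```bash
python3 - <<'E'
from tri import *
np.set_printoptions(precision=4,suppress=True)
c=cap('scene','s10.png');d=cap('side','t10.png');s=r.observe();print(s['tool_pos'],s['contact_force'])
for n in (c,d):
    P=pts(n);h=cv2.cvtColor(n['img'],cv2.COLOR_RGB2HSV)
    q=P[(cv2.inRange(h,(0,150,60),(8,255,255))>0)&(abs(P[...,0]-.531)<.03)&(P[...,2]>.14)&(P[...,2]<.22)&(abs(P[...,1]+.17)<.04)]
    print('ring',len(q),np.percentile(q,[2,50,98],axis=0))
    hub=(np.hypot(P[...,1]+.205,P[...,2]-.125)<.05)&(np.hypot(P[...,1]+.205,P[...,2]-.125)>.03)&(P[...,2]<.125)&(abs(P[...,0]-.58)<.015)
    print('disc',np.median(P[hub][:,0]))
a=cv2.imread('pics/s10.png')[144:224,356:416];b=cv2.imread('pics/t10.png')[230:310,315:375]
cv2.imwrite('pics/z10.png',np.hstack([cv2.resize(i,(400,533),interpolation=cv2.INTER_CUBIC) for i in (a,b)]))
E
python3 chk.py t10.npz | sed -n 9,15p
```

```text
[ 0.5326 -0.0644  0.297 ] [ 1.0684 -1.2215  0.389 ]
ring 191 [[ 0.5233 -0.1768  0.1607]
 [ 0.5273 -0.1613  0.1763]
 [ 0.5367 -0.1477  0.1917]]
disc 0.5852238188030411
ring 159 [[ 0.524  -0.1823  0.1619]
 [ 0.5285 -0.1724  0.1824]
 [ 0.5367 -0.1513  0.1917]]
disc 0.5854860463068952
299 [ 16  15  13  15  19  29  44 118 180 159  72  20  20  17  15  16  17  19]
300 [ 19  20  16  17  17  17  18 104 171 156  76  22  17  20  17  18  15  16]
301 [ 20  18  20  20  13  13  19  89 165 153  81  30  18  19  17  17  14  23]
302 [ 14  16  17  15  15  13  16  46 148 177 113  23  20  16  15  22  22  18]
303 [20 19 17 17 21 21 16 19 41 46 26 18 17 19 19 18 19 17]
304 [17 22 19 22 16 21 19 18 17 20 16 14 12 14 15 20 20 14]
305 [24 21 18 18 14 17 18 19 19 16 16 20 16 17 18 24 23 22]
```

View pics/z10.png

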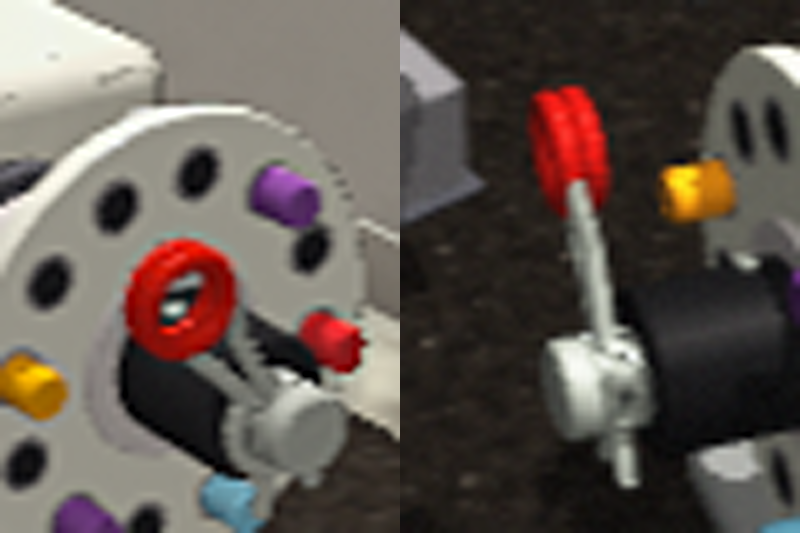

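```bash
python3 -c "
from rig import r
print(r.finish_job())"
```

```text
the job is handed in; nothing more can be done
None
```

The drum is back against its stop and the red clip is home through the cross-hole. I let go of the clip and handed the job in at about 17 s of the 64 s allowed; no verdict was reported.

**What I did:**
- **Drum:** I pushed the disc until it stopped moving, with a highest reading between moves of about 12 N. The disc front moved from x = 0.566 to 0.585 m.
- **Clip:** The tool can only point down, so I tilted the clip about 24° in the grip by levering its leg against the rim of its own block hole. The hole's lean came from the disc's empty holes. I then slid the leg through and snapped the clip over.

**Last checks:**
- **Drum:** The disc front still reads 0.585 m in both views.
- **Clip:** The straight leg comes out below the shaft, and the clip held its position after I opened the fingers. By sight, the bent leg is round the shaft.
- **Depth:** The ring is about 64–65 mm from the shaft axis, against 62.8 mm when home. That suggests 1–2 mm short, inside the 4 mm limit and about the camera accuracy.
- **Gripper:** It was well clear of everything, and the force reading was near zero.

**Not measured:** I did not measure how far the bent leg is open or how square the clip's plane is; the pictures only suggest both are fine. Step 2's spring-open was also not measured. The force readings only showed the push turning into a pull as the clip went home. I did not re-check the blue clip or the bystanders at the end; I saw no contact with them on the way.

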